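Sweep loose screw caps off the sorting board into its trough

TASK

Sweep the three loose screw caps lying on the sorting board across its deck with the closed fingers, over the open front edge, so that all three drop into the trough. Push them only: do not pick them up or lift them off the deck. Leave the vial on the board and the bottle and flask beside it standing where they are.

Things in the scene. Friction and masses are not known exactly. Their poses are not given: they have to be found in the camera images.
- board: Grey plastic sorting board, fixed. Origin: on the bench under the middle of its flat deck; z up, x points from the deck to the trough (the way to sweep). Deck: 34 mm above the bench, x -100 to +100 mm, y -135 to +135 mm; a 6 mm thick rim stands 8 mm above it at the back (x = -100) and both sides; the front edge (x = +100) has no rim and drops straight into the trough.
- trough (a point): Middle of the floor of the board's trough, axes as the board. Open-topped, inside 65 mm (x) by 270 mm (y), right along the deck's open front edge, which lies at x = -32.5 mm from here. Floor 4 mm above the bench (30 mm below the deck); far and end walls 6 mm thick, top 46 mm above the bench (12 mm above the deck).
- cap_small_center (a point): Centre (half-way up) of the small screw cap: a loose white plastic closed disc with ribbed side, 30 mm in diameter, 18 mm high, about 15 g, lying flat on the deck at the start (its centre 9 mm above the deck). It slides when pushed. The caps lie about 85 mm apart across the board, in any order, each with a free straight path to the trough.
- cap_medium_center (a point): Centre (half-way up) of the medium screw cap: a loose white plastic closed disc with ribbed side, 34 mm in diameter, 18 mm high, about 15 g, lying flat on the deck at the start (its centre 9 mm above the deck). It slides when pushed. The caps lie about 85 mm apart across the board, in any order, each with a free straight path to the trough.
- cap_large_center (a point): Centre (half-way up) of the large screw cap: a loose white plastic closed disc with ribbed side, 38 mm in diameter, 18 mm high, about 15 g, lying flat on the deck at the start (its centre 9 mm above the deck). It slides when pushed. The caps lie about 85 mm apart across the board, in any order, each with a free straight path to the trough.
- vial: Small amber glass vial with a black cap, 26 mm in diameter, 50 mm tall, standing loose on the deck near the back rim, behind the middle cap. Origin: centre of its underside. To be left standing.
- reagent: Amber reagent bottle with a black cap, 68 mm in diameter, 140 mm tall, standing loose on the bench to the left of the board. Origin: centre of its underside. To be left standing.
- flask: Conical glass flask, 76 mm wide at the foot, 122 mm tall, standing loose on the bench to the right of the board. Origin: centre of its underside. To be left standing.

How it is judged (in metres and radians):
At the end, for the whole second after the job is handed in: All three caps lie inside the trough, their centres between its walls and below the level of the deck; the vial, the bottle and the flask are upright (within 0.2 rad) and within 15 mm of where they stood (x of cap_small_center in the frame of board between 0.1 and 0.165 m and y of cap_small_center in the frame of board between -0.135 and 0.135 m and z of each of cap_small_center, cap_medium_center, cap_large_center in the frame of board below 0.034 m and x of cap_medium_center in the frame of board between 0.1 and 0.165 m and y of cap_medium_center in the frame of board between -0.135 and 0.135 m and x of cap_large_center in the frame of board between 0.1 and 0.165 m and y of cap_large_center in the frame of board between -0.135 and 0.135 m and distance of each of vial, reagent, flask from where it was at the start of the episode below 0.015 m and angle between each of vial, reagent, flask's own z axis and vertical below 0.2 rad); the robot touches nothing.
It fails at once if a cap is lifted (its centre more than 22 mm above the deck, 13 mm higher than when it lies flat) (height (world z) of any of cap_small_center, cap_medium_center, cap_large_center above 0.056 m).
It fails at once if the vial, the bottle or the flask is shoved more than 15 mm or tipped (distance of any of vial, reagent, flask from where it was at the start of the episode above 0.015 m or angle between any of vial, reagent, flask's own z axis and vertical above 0.3 rad).
It also fails if it takes over 51 s, if anything falls off the work surface, if the arm or the gripper's body presses on something with over 40 N, if the wrist force passes 120 N, or if a joint passes its speed limit or range.

ROBOT

A 6-joint arm with a two-finger parallel gripper is mounted at the origin on the work surface. World frame = base frame: x ahead of the robot, y to its left, z up, the work surface at z = 0. Lengths are in mm, angles in rad, forces in N, time in s.
With the tool pointing down it reaches from about 300 to 775 mm from the base axis. Payload 14.6 kg.
Tool frame: the origin (TCP) lies at the very end of the fingers, on their centre line; the grasp point (between the pads) lies 19 mm behind it; z points along the fingers, y is the line along which they close (so a half turn about z gives the same grasp; the last joint's range is limited). The gripper opens to 94 mm and grips with 3 to 60 N. Pads are 16 mm wide; open, the fingers measure 119 mm over their backs; the gripper's body (75 mm by 177 mm) begins 78 mm behind the grasp point.
Start: joints at [-1.217, 0.3, 1.521, -0, 1.321, -0.067], TCP at [224.662, -502.012, 173.146] pointing down, gripper open.
Joint ranges: [-3.03, 3.03], [-0.79, 2.21], [0.23, 2.52], [-1.04, 4.18], [0, 3.07], [-2.55, 2.55]. Speed limits (rad/s): [2.22, 2.22, 2.57, 3.14, 3.14, 3.14].

INTERFACE

Orientations are given as [roll, pitch, yaw] about the fixed x, y, z axes, in that order (R = Rz(yaw) Ry(pitch) Rx(roll)).
In Python, from cell import manip, camera, get_calibration gives the robot as it stands.
- The arm moves only by the tool arm_command, never from a script. Its argument "targets" is a list of rows, each an object of numbers: "hand": the opening, from -1 (shut) to 1 (fully open), so that 0 is half open; "x", "y", "z": the shift along the tool's x, y, z in m; "yaw": the turn about the tool's z in rad. In form: [{"hand": .., "x": .., "y": .., "z": .., "yaw": ..}, ...]. A call has 1 to 10 rows; each row shifts and turns the commanded pose from where the row before left it, along the tool's axes as they then stand; what a row does not reach is not made up. A row lasts 1/10 s, in which the tool goes at most 50 mm and 8.59 degrees, less where a joint would pass 70% of its speed; a pose out of reach is approached as far as the arm can. A call is refused whole if a number of a shift passes 0.05 or a number of a turn 0.15, either way. A call with a gripper value outside its range is refused whole. The fingers move at their own pace and stop on an object; "newtons" is the grip in N (left out, the last holds). Time passes only in rows, so rows that do not move let the fingers close. It gives the time, the measured TCP pose, the force, the opening and the grip force at its end, in the units of the state.
- manip.read_state(): the state, without advancing time (a new reading comes with each control period).
- camera(name): name is "side" or "top"; returns the picture (480x640x3 uint8, red, green, blue); there is no depth.
- get_calibration(name): a dict with "K" (3x3 intrinsics, pixels), "cam_to_world" (4x4, takes a point from camera to world coordinates). Camera axes: x right, y up, looking along -z (the intrinsics and any distortion apply to the point x, -y, -z); pixel columns grow to the right and rows downward; lengths in mm; the calibration is good to about 2 mm. A picture is of the moment at which its call begins. get_calibration takes no time and is no camera call.
- manip.sign_off(): hands the job in; it is judged then, once.
The state is a dict: "clock": time; "joints": joint angles; "qd": joint speeds; "effort": joint torques, N m; "eef_pos": TCP position; "eef_rot": TCP orientation; "wrist_force": force on the tool from outside, world axes, zero at the start; "moment": the same for the moment, N m; "finger_gap": finger opening in mm; "finger_force": force on a finger pad.
Only numpy, scipy, OpenCV 4.12 (cv2) and the standard library are available. Lean on these libraries where they do the work, as an engineer would, in place of code of your own. Each camera call takes 0.05 s, during which the arm holds its last target. There are 200 camera calls.

## Working session

There is one attempt and no reset: what is moved stays moved. The work goes in short steps, Python scripts to look and compute and a tool call to move; the robot and the scene stay as the last step left them, time stands still between calls to the robot, and variables do not carry over. Pictures are saved under pics/ and viewed, at most 10 in all, crops included, and the job is handed in when it is done.

Besides the shell and the picture viewer there is one more tool, called as name(argument=value, ...) on one line, values as JSON. arm_command: Moves the arm, as the interface text tells. Its arguments: {"type":"object","properties":{"targets":{"type":"array"},"newtons":{"type":"number"}},"required":["targets"]}

```bash
mkdir -p pics; python3 - <<'E'
from cell import manip,camera,get_calibration
import cv2
for n in("top","side"):
    cv2.imwrite(f"pics/{n}0.png",camera(n)[:,:,::-1]);c=get_calibration(n);print(n,c["K"],c["cam_to_world"],[k for k in c])
s=manip.read_state();print(s["eef_pos"],s["eef_rot"],s["clock"],s["finger_gap"])
E
```

```text
top [[466.53216163   0.         316.44794357]
 [  0.         466.53216163 238.56188502]
 [  0.           0.           1.        ]] [[-6.31777049e-03  9.97880930e-01 -6.47590550e-02  4.63090922e+02]
 [-9.99803583e-01 -7.51995309e-03 -1.83370219e-02 -1.41618175e+01]
 [-1.87851495e-02  6.46304861e-02  9.97732438e-01  1.28678786e+03]
 [ 0.00000000e+00  0.00000000e+00  0.00000000e+00  1.00000000e+00]] ['K', 'cam_to_world']
side [[464.64648434   0.         319.90410263]
 [  0.         464.64648434 236.59353677]
 [  0.           0.           1.        ]] [[-8.90492440e-01  2.62522367e-01 -3.71625109e-01  1.76178657e+02]
 [-4.54968857e-01 -5.04508451e-01  7.33808260e-01  7.17202989e+02]
 [ 5.15307338e-03  8.22528559e-01  5.68700462e-01  6.05397144e+02]
 [ 0.00000000e+00  0.00000000e+00  0.00000000e+00  1.00000000e+00]] ['K', 'cam_to_world']
[ 224.57186119 -501.77909036  172.66053653] [-3.14057828e+00 -3.67637085e-05  4.20814643e-01] 0.1 94.16489195377373
```

View pics/top0.png

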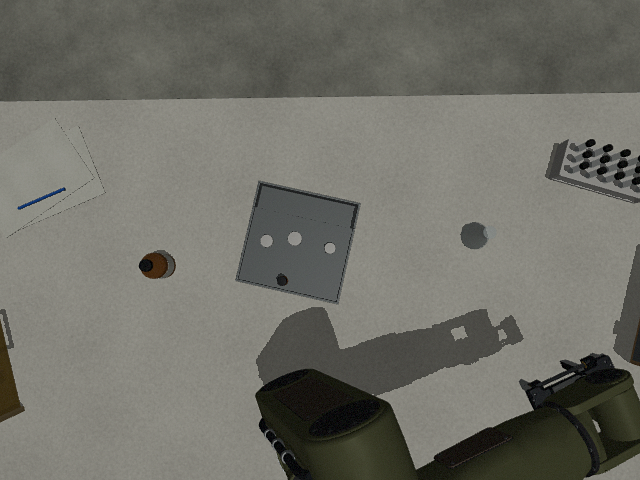

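View pics/side0.png

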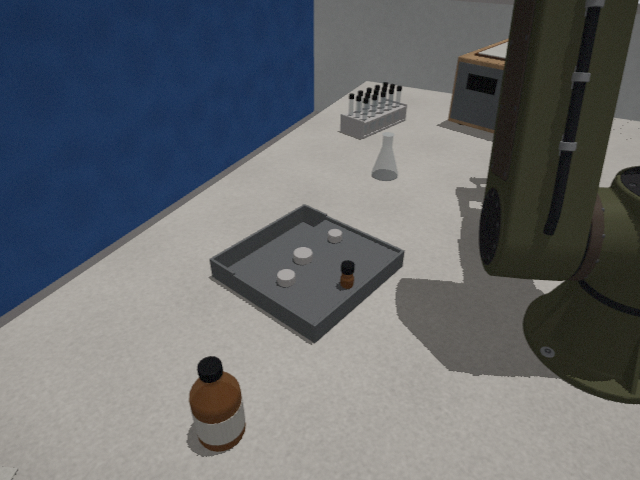

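The top view shows the board with outer corners near (260,181), (360,203), (338,303) and (236,280), and its trough on the upper side, away from the robot. The caps are at (266,241), (295,239) and (330,248), and the vial is at (282,280). The bottle at (157,264) and the flask at (474,235) are well clear. The side view agrees: the vial is at (347,275), behind the middle cap.

```bash
cat > h.py <<'E'
import numpy as np,cv2
from cell import manip,camera,get_calibration
def ray(n,u,v,z):
    c=get_calibration(n);K=c["K"];T=np.array(c["cam_to_world"])
    d=T[:3,:3]@[(u-K[0][2])/K[0][0],-(v-K[1][2])/K[1][1],-1]
    return T[:3,3]+d*(z-T[2,3])/d[2]
def caps(n,im,box):
    x0,y0,x1,y1=box;g=im[y0:y1,x0:x1].min(2)
    m=(g>150).astype(np.uint8)
    N,_,st,ce=cv2.connectedComponentsWithStats(m)
    return [(ce[i]+[x0,y0],st[i,4]) for i in range(1,N) if st[i,4]>30]
E
python3 - <<'E'
from h import *
im=cv2.imread("pics/top0.png");hsv=cv2.cvtColor(im,cv2.COLOR_BGR2HSV)
print("levels",im[241,266],im[260,300],im[170,300],im[210,300])
g=cv2.cvtColor(im,cv2.COLOR_BGR2GRAY);m=((g<135)).astype(np.uint8);m[:160]=0;m[304:]=0;m[:,:220]=0;m[:,380:]=0
m=cv2.morphologyEx(m,cv2.MORPH_OPEN,np.ones((5,5)))
c=max(cv2.findContours(m,0,2)[0],key=cv2.contourArea)
q=cv2.approxPolyDP(cv2.convexHull(c),8,True)[:,0]
print(q)
P=np.array([ray("top",u,v,44)[:2] for u,v in q]);print(P.round(1),np.linalg.norm(P-np.roll(P,-1,0),axis=1).round(1))
for p,a in caps("top",im,(245,215,350,270)): 
    w=ray("top",*p,52);print("cap",p.round(1),a,w.round(1),"diam",(2*np.sqrt(a/np.pi)*1235/466).round(1))
print("vial top z84",ray("top",282,279.5,84).round(1))
im=cv2.imread("pics/side0.png")
for p,a in caps("side",im,(260,220,360,300)): print("side cap",p.round(1),a,ray("side",*p,46).round(1))
print("vial side base",ray("side",347,286,34).round(1), ray("side",348,264,80).round(1))
for n in ["top"]:
  print("flask",ray(n,474,236,5).round(),"bottle cap",ray(n,150,265,140).round())
E
```

```text
levels [137 142 142] [89 89 86] [130 138 140] [85 85 82]
[[258 181]
 [360 203]
 [338 303]
 [236 281]]
[[ 700.6  165.4]
 [ 638.3 -108.6]
 [ 372.6  -47.2]
 [ 432.1  223.7]] [281.  272.7 277.3 274.7]
vial top z84 [436.3  97.3  84. ]
side cap [264.7 222.5] 69 [675.1   2.8  46. ]
side cap [352.  222.8] 112 [503.  -85.1  46. ]
side cap [334.5 232.1] 68 [521.5 -34.   46. ]
side cap [302.5 252.1] 147 [547.8  60.6  46. ]
side cap [285.6 274.3] 139 [542.2 137.1  46. ]
vial side base [430.4 101.5  34. ] [433.6  94.2  80. ]
flask [ 550. -422.    5.] bottle cap [475. 419. 140.]
```

```bash
sed -i 's/g>150/g>115/' h.py; cat >> h.py <<'E'
A=-0.218;O=np.array([504.2,65.3]);R=np.array([[np.cos(A),-np.sin(A)],[np.sin(A),np.cos(A)]])
def tob(w): return (R.T@(np.asarray(w)[:2]-O)).round(1)
def tow(b): return (R@np.array(b)+O).round(1)
E
python3 - <<'E'
from h import *
im=cv2.imread("pics/top0.png")
for p,a in caps("top",im,(245,215,350,270)):
    w=ray("top",*p,50);print("cap",p.round(1),a,w.round(1),tob(w),"d",(2*np.sqrt(a/np.pi)*1235/466).round(1))
print("vial",tob([433,97]), "tcp",tob([224.6,-501.8]))
E
```

```text
cap [246.3 222.1] 60 [588.9 195.7  50. ] [ 54.5 145.6] d 23.2
cap [294.3 238. ] 143 [545.3  67.5  50. ] [39.7 11. ] d 35.8
cap [266.3 240.5] 113 [539.3 142.1  50. ] [17.7 82.6] d 31.8
cap [329.6 247.8] 88 [518.6 -26.2  50. ] [ 33.8 -86.2] d 28.1
vial [-76.4  15.6] tcp [-150.3 -614.1]
```

arm_command(targets=[{"hand":-1,"x":0,"y":0,"z":0,"yaw":0.128},{"hand":-1,"x":0,"y":0,"z":0,"yaw":0.128},{"hand":-1,"x":0,"y":0,"z":0,"yaw":0.128},{"hand":-1,"x":0,"y":0,"z":0,"yaw":0.128},{"hand":-1,"x":0,"y":0,"z":0,"yaw":0.127},{"hand":-1,"x":0,"y":0,"z":0,"yaw":0},{"hand":-1,"x":0,"y":0,"z":0,"yaw":0},{"hand":-1,"x":0,"y":0,"z":0,"yaw":0}], newtons=20)

```text
clock: 0.9
eef_pos: [224.7, -502.0, 173.0]
eef_rot: [-3.141, 0.0, -0.215]
wrist_force: [1.1, -0.4, 0.1]
finger_gap: 33.2
finger_force: 0.0
```

arm_command(targets=[{"hand":-1,"x":0.009,"y":-0.033,"z":0,"yaw":0},{"hand":-1,"x":0.009,"y":-0.033,"z":0,"yaw":0},{"hand":-1,"x":0.009,"y":-0.033,"z":0,"yaw":0},{"hand":-1,"x":0.009,"y":-0.033,"z":0,"yaw":0},{"hand":-1,"x":0.009,"y":-0.033,"z":0,"yaw":0},{"hand":-1,"x":0.009,"y":-0.033,"z":0,"yaw":0},{"hand":-1,"x":0.009,"y":-0.033,"z":0,"yaw":0},{"hand":-1,"x":0.009,"y":-0.033,"z":0,"yaw":0},{"hand":-1,"x":0.009,"y":-0.033,"z":0,"yaw":0},{"hand":-1,"x":0.009,"y":-0.033,"z":0,"yaw":0}])

```text
clock: 1.9
eef_pos: [384.4, -198.0, 173.3]
eef_rot: [3.141, -0.0, -0.216]
wrist_force: [0.2, -0.0, -0.5]
finger_gap: 0.4
finger_force: 0.0
```

arm_command(targets=[{"hand":-1,"x":0.009,"y":-0.033,"z":0,"yaw":0},{"hand":-1,"x":0.009,"y":-0.033,"z":0,"yaw":0},{"hand":-1,"x":0.009,"y":-0.033,"z":0,"yaw":0},{"hand":-1,"x":0.009,"y":-0.033,"z":0,"yaw":0},{"hand":-1,"x":0.009,"y":-0.033,"z":0,"yaw":0},{"hand":-1,"x":0.009,"y":-0.033,"z":0,"yaw":0},{"hand":-1,"x":0,"y":0,"z":0,"yaw":0},{"hand":-1,"x":0,"y":0,"z":0,"yaw":0}])

```text
clock: 2.7
eef_pos: [479.4, -17.5, 173.0]
eef_rot: [3.141, 0.0, -0.215]
wrist_force: [-0.3, 0.3, 0.4]
finger_gap: 0.2
finger_force: 0.0
```

```bash
python3 - <<'E'
from h import *
s=manip.read_state();print(tob(s["eef_pos"]),s["eef_pos"].round(1),s["eef_rot"].round(3),s["finger_gap"],s["clock"])
E
```

```text
[ -6.3 -86.2] [479.4 -17.5 173. ] [ 3.141  0.    -0.215] 0.18649813035355184 2.7
```

arm_command(targets=[{"hand":-1,"x":0,"y":0,"z":0.025,"yaw":0},{"hand":-1,"x":0,"y":0,"z":0.025,"yaw":0},{"hand":-1,"x":0,"y":0,"z":0.025,"yaw":0},{"hand":-1,"x":0,"y":0,"z":0.025,"yaw":0},{"hand":-1,"x":0,"y":0,"z":0.02,"yaw":0},{"hand":-1,"x":0,"y":0,"z":0.008,"yaw":0},{"hand":-1,"x":0,"y":0,"z":0.004,"yaw":0},{"hand":-1,"x":0,"y":0,"z":0,"yaw":0},{"hand":-1,"x":0,"y":0,"z":0,"yaw":0}])

```text
clock: 3.6
eef_pos: [480.0, -18.0, 42.0]
eef_rot: [-3.141, -0.001, -0.218]
wrist_force: [-0.3, -0.0, 0.4]
finger_gap: 0.5
finger_force: 0.0
```

```bash
python3 - <<'E'
from h import *
s=manip.read_state();print(tob(s["eef_pos"]),s["eef_pos"].round(1),s["wrist_force"].round(1))
cv2.imwrite("pics/s1.png",cv2.resize(camera("side")[190:350,200:420,::-1],None,fx=3,fy=3))
E
```

```text
[ -5.6 -86.5] [480. -18.  42.] [-0.3 -0.   0.4]
```

View pics/s1.png

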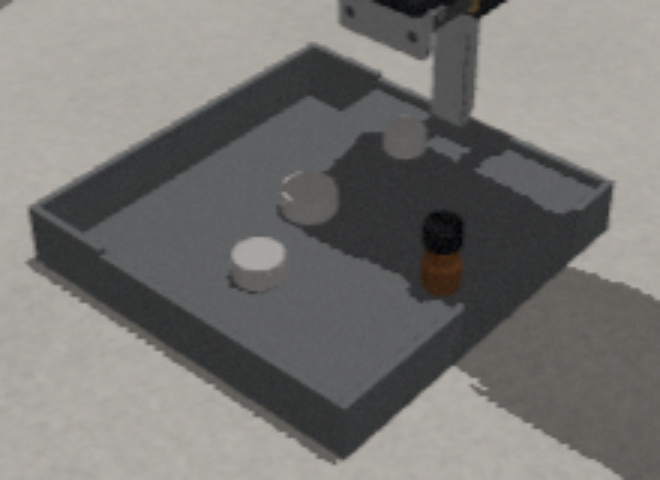

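The crop shows the fingers at (455,120), behind the small cap at (404,137). Their sideways alignment looks doubtful, so I'll check it by projection.

```bash
python3 - <<'E'
from h import *
def proj(n,p):
    c=get_calibration(n);K=np.array(c["K"]);q=np.linalg.inv(np.array(c["cam_to_world"]))@np.r_[p,1]
    q=K@[q[0],-q[1],-q[2]];return q[:2]/q[2]
f=lambda p:((proj("side",p)-[200,190])*3).round()
print("tcp",f([480,-18,42]))
for n,b in (("S",(33.8,-86.2)),("L",(39.7,11)),("M",(17.7,82.6)),("vial",(-76.4,15.6))): print(n,f([*tow(b),43]))
for b in((-106,-141),(-106,141),(171,141),(171,-141)):print(b,f([*tow(b),44]))
im=camera("top");cv2.imwrite("pics/t1.png",cv2.resize(im[170:310,220:380,::-1],None,fx=4,fy=4))
print((proj("top",[480,-18,42])-[220,170])*4)
E
```

```text
tcp [447. 158.]
S [402. 136.]
L [306. 196.]
M [257. 262.]
vial [441. 272.]
(-106, -141) [613. 175.]
(-106, 141) [348. 404.]
(171, 141) [ 26. 209.]
(171, -141) [308.  42.]
[426.49882324 369.65528695]
```

View pics/t1.png

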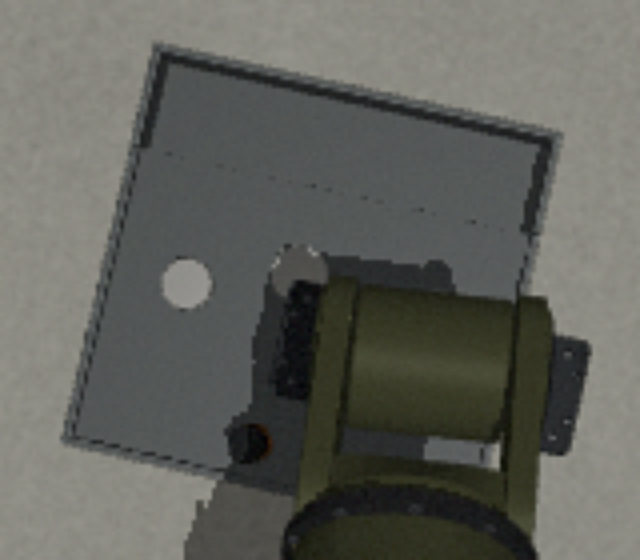

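The cap and board projections agree with the pictures, and so does the gripper in x and y. Only the visible fingertip in the side view looks higher than it should, so I'll brighten that area.

```bash
python3 - <<'E'
import cv2,numpy as np
im=cv2.resize(camera("side")[180:260,310:400,::-1],None,fx=7,fy=7,interpolation=0) if 0 else None
from cell import camera
im=cv2.resize(camera("side")[180:260,310:400,::-1],None,fx=7,fy=7,interpolation=cv2.INTER_CUBIC)
cv2.imwrite("pics/s2.png",cv2.convertScaleAbs(np.clip(im,0,160),alpha=1.6))
E
```

```text
(no output)
```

View pics/s2.png

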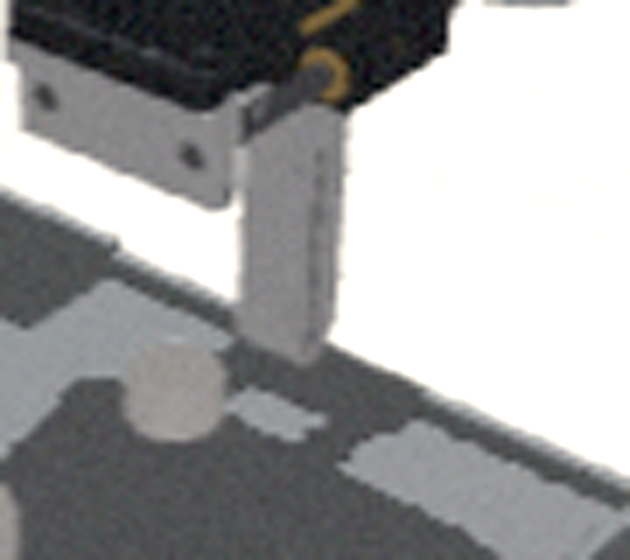

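The fingertip is visible at full-picture pixel (351,230), but the predicted position was (349,243). I'll work out what height that would mean.

```bash
python3 - <<'E'
from h import *
for z in (34,42,50,60,70,80):
    print(z,[tob(ray("side",u,v,z)) for u,v in ((344,227.5),(352.5,231.8),(357,229))])
s=manip.read_state();print(s["eef_pos"],s["joints"].round(3),s["clock"])
E
```

```text
34 [array([  44.3, -135.5]), array([  19.7, -133.8]), array([  18.6, -149.2])]
42 [array([  37.2, -125.7]), array([  13., -124.]), array([  11.9, -139.2])]
50 [array([  30.2, -115.8]), array([   6.2, -114.3]), array([   5.2, -129.2])]
60 [array([  21.3, -103.6]), array([  -2.2, -102. ]), array([  -3.2, -116.7])]
70 [array([ 12.5, -91.3]), array([-10.6, -89.8]), array([ -11.6, -104.2])]
80 [array([  3.6, -79. ]), array([-19. , -77.5]), array([-20. , -91.7])]
[479.89692387 -17.74001901  41.80366482] [-0.113  0.306  1.849  0.     0.985  1.676] 3.75
```

arm_command(targets=[{"hand":-1,"x":0,"y":0,"z":0.003,"yaw":0},{"hand":-1,"x":0.008,"y":0,"z":0,"yaw":0},{"hand":-1,"x":0.008,"y":0,"z":0,"yaw":0},{"hand":-1,"x":0.008,"y":0,"z":0,"yaw":0},{"hand":-1,"x":0.008,"y":0,"z":0,"yaw":0},{"hand":-1,"x":0,"y":0,"z":0,"yaw":0}])

```text
clock: 4.35
eef_pos: [511.7, -24.9, 38.0]
eef_rot: [-3.142, -0.0, -0.218]
wrist_force: [0.2, -0.1, 0.7]
finger_gap: 0.2
finger_force: 0.0
```

```bash
python3 - <<'E'
from h import *
s=manip.read_state();print(tob(s["eef_pos"]),s["eef_pos"].round(1),s["wrist_force"].round(1))
im=camera("side")[:,:,::-1]
cv2.imwrite("pics/s3.png",cv2.resize(im[180:260,290:400],None,fx=6,fy=6,interpolation=2))
E
```

```text
[ 26.8 -86.4] [511.7 -24.9  38. ] [ 0.2 -0.1  0.7]
```

View pics/s3.png

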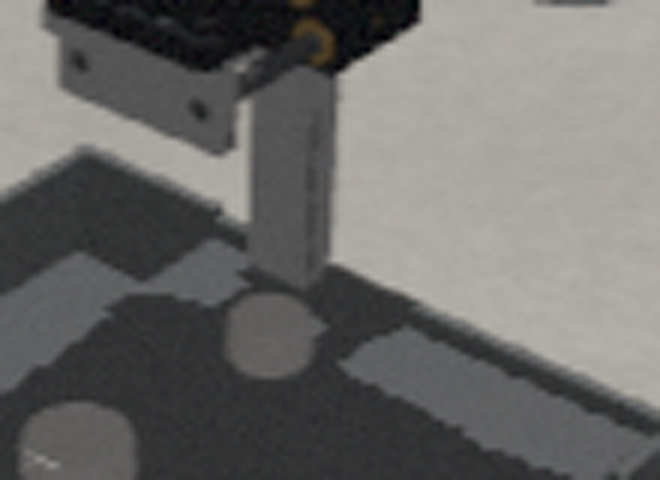

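The picture shows the cap still at full-picture pixel (335,236). The fingers went over it, and the wrist force is zero. Both corner positions fit a fingertip about 35 mm higher than the reported TCP, at the correct x and y. I'll back off and lower in small steps, watching the force.

arm_command(targets=[{"hand":-1,"x":-0.011,"y":0,"z":0,"yaw":0},{"hand":-1,"x":-0.011,"y":0,"z":0,"yaw":0},{"hand":-1,"x":-0.01,"y":0,"z":0,"yaw":0},{"hand":-1,"x":0,"y":0,"z":0,"yaw":0},{"hand":-1,"x":0,"y":0,"z":0.002,"yaw":0},{"hand":-1,"x":0,"y":0,"z":0.002,"yaw":0},{"hand":-1,"x":0,"y":0,"z":0,"yaw":0}])

```text
clock: 5.1
eef_pos: [479.6, -17.8, 33.8]
eef_rot: [3.142, 0.0, -0.218]
wrist_force: [-0.2, 0.0, -0.4]
finger_gap: 0.4
finger_force: 0.0
```

arm_command(targets=[{"hand":-1,"x":0,"y":0,"z":0.002,"yaw":0},{"hand":-1,"x":0,"y":0,"z":0,"yaw":0}])

```text
clock: 5.3
eef_pos: [479.5, -17.7, 31.8]
eef_rot: [3.142, 0.0, -0.218]
wrist_force: [0.6, 0.1, 0.1]
finger_gap: 0.4
finger_force: 0.0
```

The reported z is now below the deck with no contact force, so the true tip is higher than reported. I'll keep lowering.

arm_command(targets=[{"hand":-1,"x":0,"y":0,"z":0.005,"yaw":0},{"hand":-1,"x":0,"y":0,"z":0.005,"yaw":0},{"hand":-1,"x":0,"y":0,"z":0.005,"yaw":0},{"hand":-1,"x":0,"y":0,"z":0,"yaw":0}])

```text
clock: 5.7
eef_pos: [479.1, -17.7, 16.3]
eef_rot: [3.141, 0.001, -0.218]
wrist_force: [-0.2, -1.7, -0.2]
finger_gap: 0.3
finger_force: 0.0
```

```bash
python3 - <<'E'
from h import *
s=manip.read_state();print(tob(s["eef_pos"]),s["eef_pos"].round(1),s["wrist_force"].round(1))
im=camera("side")[:,:,::-1]
cv2.imwrite("pics/s4.png",cv2.resize(im[180:270,290:400],None,fx=6,fy=6,interpolation=2))
E
```

```text
[ -6.6 -86.4] [479.1 -17.7  16.3] [-0.2 -1.7 -0.2]
```

View pics/s4.png

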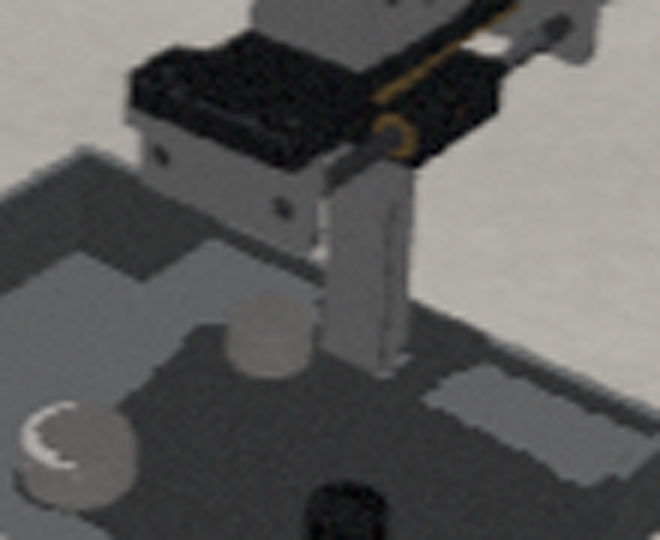

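The fingers are now just behind the small cap. The tip's near corner is at (353,242), which puts the tip at about z 50. It needs about 10 mm more.

arm_command(targets=[{"hand":-1,"x":0,"y":0,"z":0.004,"yaw":0},{"hand":-1,"x":0,"y":0,"z":0.003,"yaw":0},{"hand":-1,"x":0,"y":0,"z":0,"yaw":0}])

```text
clock: 6.05
eef_pos: [479.3, -17.7, 9.7]
eef_rot: [3.142, 0.001, -0.218]
wrist_force: [-0.4, 0.1, 0.5]
finger_gap: 0.5
finger_force: 0.0
```

arm_command(targets=[{"hand":-1,"x":0,"y":0,"z":0.002,"yaw":0},{"hand":-1,"x":0,"y":0,"z":0.001,"yaw":0},{"hand":-1,"x":0,"y":0,"z":0,"yaw":0}])

```text
clock: 6.35
eef_pos: [479.5, -17.7, 7.1]
eef_rot: [3.142, 0.0, -0.218]
wrist_force: [1.1, -0.0, 0.6]
finger_gap: 0.1
finger_force: 0.0
```

```bash
python3 - <<'E'
from h import *
s=manip.read_state();print(tob(s["eef_pos"]),s["eef_pos"].round(1),s["wrist_force"].round(1))
im=camera("side")[:,:,::-1]
cv2.imwrite("pics/s5.png",cv2.resize(im[190:270,310:380],None,fx=7,fy=7,interpolation=2)*2)
E
```

```text
[ -6.2 -86.4] [479.5 -17.7   7.1] [ 1.1 -0.   0.6]
```

View pics/s5.png

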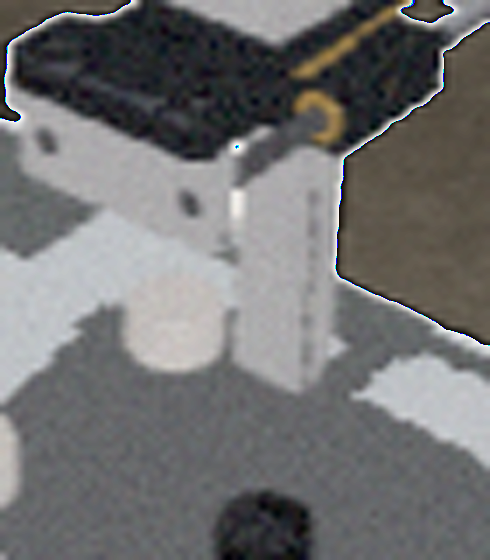

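The tip is now at about z 42, just behind the cap. The offset is about 35 mm, so I'll lower 2 mm more and sweep.

arm_command(targets=[{"hand":-1,"x":0.008,"y":0,"z":0.002,"yaw":0},{"hand":-1,"x":0.008,"y":0,"z":0,"yaw":0},{"hand":-1,"x":0.008,"y":0,"z":0,"yaw":0},{"hand":-1,"x":0.008,"y":0,"z":0,"yaw":0},{"hand":-1,"x":0.008,"y":0,"z":0,"yaw":0},{"hand":-1,"x":0.008,"y":0,"z":0,"yaw":0},{"hand":-1,"x":0,"y":0,"z":0,"yaw":0}])

```text
clock: 7.1
eef_pos: [527.3, -28.3, 5.1]
eef_rot: [-3.142, -0.0, -0.218]
wrist_force: [0.5, 0.6, -0.1]
finger_gap: 0.8
finger_force: 0.0
```

```bash
python3 - <<'E'
from h import *
s=manip.read_state();print(tob(s["eef_pos"]),s["eef_pos"].round(1),s["wrist_force"].round(1))
im=camera("side")[:,:,::-1]
cv2.imwrite("pics/s6.png",cv2.resize(im[190:300,260:380],None,fx=5,fy=5,interpolation=2))
E
```

```text
[ 42.8 -86.4] [527.3 -28.3   5.1] [ 0.5  0.6 -0.1]
```

View pics/s6.png

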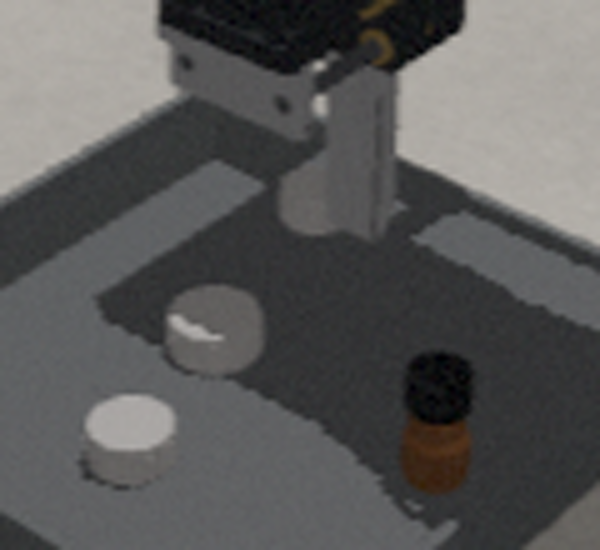

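The small cap is being pushed squarely ahead of the fingers, at about (315,200) in the crop. The other caps at (215,330) and (130,440) and the vial are untouched. I'll finish this sweep.

arm_command(targets=[{"hand":-1,"x":0.009,"y":0,"z":0,"yaw":0},{"hand":-1,"x":0.009,"y":0,"z":0,"yaw":0},{"hand":-1,"x":0.009,"y":0,"z":0,"yaw":0},{"hand":-1,"x":0.009,"y":0,"z":0,"yaw":0},{"hand":-1,"x":0.009,"y":0,"z":0,"yaw":0},{"hand":-1,"x":0.009,"y":0,"z":0,"yaw":0},{"hand":-1,"x":0,"y":0,"z":0,"yaw":0},{"hand":-1,"x":0,"y":0,"z":0,"yaw":0}])

```text
clock: 7.95
eef_pos: [579.0, -39.8, 4.9]
eef_rot: [3.142, 0.0, -0.218]
wrist_force: [-0.2, -0.2, 0.4]
finger_gap: 0.8
finger_force: 0.0
```

arm_command(targets=[{"hand":-1,"x":0,"y":0,"z":-0.02,"yaw":0},{"hand":-1,"x":0,"y":0,"z":-0.03,"yaw":0},{"hand":-1,"x":-0.016,"y":-0.016,"z":0,"yaw":0},{"hand":-1,"x":-0.016,"y":-0.016,"z":0,"yaw":0},{"hand":-1,"x":-0.016,"y":-0.016,"z":0,"yaw":0},{"hand":-1,"x":-0.016,"y":-0.016,"z":0,"yaw":0},{"hand":-1,"x":-0.016,"y":-0.016,"z":0,"yaw":0},{"hand":-1,"x":-0.017,"y":-0.017,"z":0,"yaw":0},{"hand":-1,"x":0,"y":0,"z":0,"yaw":0},{"hand":-1,"x":0,"y":0,"z":0,"yaw":0}])

```text
clock: 8.95
eef_pos: [505.4, 76.0, 55.4]
eef_rot: [-3.142, -0.0, -0.217]
wrist_force: [-0.1, -0.1, 0.0]
finger_gap: 0.0
finger_force: 0.0
```

```bash
cat >> h.py <<'E'
def see():
    s=manip.read_state();print(tob(s["eef_pos"]),s["eef_pos"].round(1),s["wrist_force"].round(1),s["clock"])
    for n,box,th,z in(("top",(236,180,360,304),105,45),("side",(205,200,410,340),105,43)):
        im=camera(n);x0,y0,x1,y1=box;m=(im.min(2)>th).astype(np.uint8)
        sel=np.zeros_like(m);poly=np.array([proj(n,[*tow(b),44]) for b in((-100,-133),(-100,133),(163,133),(163,-133))]).astype(np.int32)
        cv2.fillConvexPoly(sel,poly,1);m=cv2.morphologyEx(m*sel,cv2.MORPH_OPEN,np.ones((3,3),np.uint8))
        N,_,st,ce=cv2.connectedComponentsWithStats(m)
        for i in range(1,N):
            if st[i,4]>30: print(n,ce[i].round(),st[i,4],"deck",tob(ray(n,*ce[i],z)),"trough",tob(ray(n,*ce[i],z-28)))
def proj(n,p):
    c=get_calibration(n);K=np.array(c["K"]);q=np.linalg.inv(np.array(c["cam_to_world"]))@np.r_[p,1]
    q=K@[q[0],-q[1],-q[2]];return q[:2]/q[2]
E
python3 -c "from h import *;see()"
```

```text
[-1.1 10.7] [505.4  76.   55.4] [-0.1 -0.1  0. ] 8.95
top [338. 207.] 90 deck [145.5 -85.3] trough [149.3 -85.3]
side [295. 225.] 72 deck [124.9 -60.9] trough [154.1 -92.1]
```

The small cap is in the trough; both views agree at trough depth. Next is the middle (large) cap.

arm_command(targets=[{"hand":-1,"x":0,"y":0,"z":0.02,"yaw":0},{"hand":-1,"x":0,"y":0,"z":0.02,"yaw":0},{"hand":-1,"x":0,"y":0,"z":0.01,"yaw":0},{"hand":-1,"x":0,"y":0,"z":0,"yaw":0},{"hand":-1,"x":0.008,"y":0,"z":0,"yaw":0},{"hand":-1,"x":0.008,"y":0,"z":0,"yaw":0},{"hand":-1,"x":0.008,"y":0,"z":0,"yaw":0},{"hand":-1,"x":0.008,"y":0,"z":0,"yaw":0},{"hand":-1,"x":0.008,"y":0,"z":0,"yaw":0},{"hand":-1,"x":0,"y":0,"z":0,"yaw":0}])

```text
clock: 10.05
eef_pos: [545.4, 67.0, 5.2]
eef_rot: [-3.141, -0.0, -0.219]
wrist_force: [-0.7, -0.4, 0.1]
finger_gap: 0.4
finger_force: 0.0
```

```bash
sed -i 's/,105,4/,90,4/g' h.py; python3 -c "from h import *;see()"
```

```text
[39.9 10.6] [545.4  67.    5.2] [-0.7 -0.4  0.1] 10.05
top [338. 207.] 93 deck [145.3 -85.6] trough [149.1 -85.6]
top [336. 285.] 38 deck [ -60.  -122.3] trough [ -60.8 -123.1]
top [334. 295.] 45 deck [ -86.6 -124.3] trough [ -88.  -125.2]
side [350. 247.] 2219 deck [-16.8 -73.5] trough [   5.3 -105.3]
side [264. 255.] 903 deck [98.5 59.5] trough [126.4  34.3]
side [286. 278.] 232 deck [16.3 83.1] trough [40.1 59.1]
side [299. 304.] 529 deck [-50.  121.4] trough [-29.6  99.3]
```

arm_command(targets=[{"hand":-1,"x":0.009,"y":0,"z":0,"yaw":0},{"hand":-1,"x":0.009,"y":0,"z":0,"yaw":0},{"hand":-1,"x":0.009,"y":0,"z":0,"yaw":0},{"hand":-1,"x":0.009,"y":0,"z":0,"yaw":0},{"hand":-1,"x":0.009,"y":0,"z":0,"yaw":0},{"hand":-1,"x":0.009,"y":0,"z":0,"yaw":0},{"hand":-1,"x":0,"y":0,"z":0,"yaw":0},{"hand":-1,"x":0,"y":0,"z":0,"yaw":0}])

```text
clock: 10.95
eef_pos: [597.1, 55.5, 4.9]
eef_rot: [3.141, 0.0, -0.218]
wrist_force: [-0.5, -0.0, 0.3]
finger_gap: 0.4
finger_force: 0.0
```

arm_command(targets=[{"hand":-1,"x":0,"y":0,"z":-0.02,"yaw":0},{"hand":-1,"x":0,"y":0,"z":-0.03,"yaw":0},{"hand":-1,"x":-0.019,"y":-0.012,"z":0,"yaw":0},{"hand":-1,"x":-0.019,"y":-0.012,"z":0,"yaw":0},{"hand":-1,"x":-0.019,"y":-0.012,"z":0,"yaw":0},{"hand":-1,"x":-0.019,"y":-0.012,"z":0,"yaw":0},{"hand":-1,"x":-0.019,"y":-0.012,"z":0,"yaw":0},{"hand":-1,"x":-0.018,"y":-0.012,"z":0,"yaw":0},{"hand":-1,"x":0,"y":0,"z":0,"yaw":0},{"hand":-1,"x":0,"y":0,"z":0,"yaw":0}])

```text
clock: 11.95
eef_pos: [502.5, 150.3, 55.4]
eef_rot: [-3.142, -0.0, -0.217]
wrist_force: [0.0, -0.2, 0.5]
finger_gap: 0.6
finger_force: 0.0
```

```bash
sed -i 's/,90,4/,105,4/g' h.py; python3 -c "from h import *;see()"
```

```text
[-20.   82.7] [502.5 150.3  55.4] [ 0.  -0.2  0.5] 11.95
top [338. 207.] 90 deck [145.5 -85.3] trough [149.3 -85.3]
top [301. 214.] 44 deck [107.6   7.8] trough [110.6  10. ]
side [273. 249.] 48 deck [100.3  32.7] trough [128.3   6.1]
```

Both pushed caps appear to be in the trough. For the last cap the gripper body would pass close to the vial. I'll turn the tool a quarter turn so its long side runs along the sweep, clear of the vial in y.

arm_command(targets=[{"hand":-1,"x":0,"y":0,"z":0,"yaw":-0.143},{"hand":-1,"x":0,"y":0,"z":0,"yaw":-0.143},{"hand":-1,"x":0,"y":0,"z":0,"yaw":-0.143},{"hand":-1,"x":0,"y":0,"z":0,"yaw":-0.143},{"hand":-1,"x":0,"y":0,"z":0,"yaw":-0.143},{"hand":-1,"x":0,"y":0,"z":0,"yaw":-0.143},{"hand":-1,"x":0,"y":0,"z":0,"yaw":-0.143},{"hand":-1,"x":0,"y":0,"z":0,"yaw":-0.143},{"hand":-1,"x":0,"y":0,"z":0,"yaw":-0.143},{"hand":-1,"x":0,"y":0,"z":0,"yaw":-0.143}])

```text
clock: 13.05
eef_pos: [502.9, 149.6, 55.0]
eef_rot: [-3.142, 0.0, 1.217]
wrist_force: [0.3, 0.5, 0.4]
finger_gap: 0.5
finger_force: 0.0
```

arm_command(targets=[{"hand":-1,"x":0,"y":0,"z":0,"yaw":-0.143},{"hand":-1,"x":0,"y":0,"z":0,"yaw":0},{"hand":-1,"x":0,"y":0,"z":0,"yaw":0}])

```text
clock: 13.35
eef_pos: [502.7, 149.9, 55.1]
eef_rot: [-3.142, 0.0, 1.35]
wrist_force: [0.2, -0.9, 0.4]
finger_gap: 0.7
finger_force: 0.0
```

```bash
python3 -c "
from h import *;see()
im=camera('side')[:,:,::-1];cv2.imwrite('pics/s7.png',cv2.resize(im[170:350,190:420],None,fx=3,fy=3))"
```

```text
[-19.7  82.3] [502.7 149.9  55.1] [ 0.2 -0.9  0.4] 13.35
top [338. 207.] 90 deck [145.5 -85.3] trough [149.3 -85.3]
top [301. 214.] 45 deck [107.5   7.6] trough [110.5   9.7]
side [276. 246.] 126 deck [101.9  21. ] trough [129.9  -6.2]
```

arm_command(targets=[{"hand":-1,"x":0,"y":0,"z":0.02,"yaw":0},{"hand":-1,"x":0,"y":0,"z":0.02,"yaw":0},{"hand":-1,"x":0,"y":0,"z":0.01,"yaw":0},{"hand":-1,"x":0,"y":0,"z":0,"yaw":0},{"hand":-1,"x":0,"y":0.01,"z":0,"yaw":0},{"hand":-1,"x":0,"y":0.01,"z":0,"yaw":0},{"hand":-1,"x":0,"y":0.01,"z":0,"yaw":0},{"hand":-1,"x":0,"y":0.01,"z":0,"yaw":0},{"hand":-1,"x":0,"y":0.01,"z":0,"yaw":0},{"hand":-1,"x":0,"y":0,"z":0,"yaw":0}])

```text
clock: 14.5
eef_pos: [552.5, 139.2, 5.1]
eef_rot: [3.141, -0.0, 1.354]
wrist_force: [0.1, -0.0, 0.5]
finger_gap: 0.5
finger_force: 0.0
```

arm_command(targets=[{"hand":-1,"x":0,"y":0.01,"z":0,"yaw":0},{"hand":-1,"x":0,"y":0.01,"z":0,"yaw":0},{"hand":-1,"x":0,"y":0.01,"z":0,"yaw":0},{"hand":-1,"x":0,"y":0.01,"z":0,"yaw":0},{"hand":-1,"x":0,"y":0.01,"z":0,"yaw":0},{"hand":-1,"x":0,"y":0.01,"z":0,"yaw":0},{"hand":-1,"x":0,"y":0.009,"z":0,"yaw":0},{"hand":-1,"x":0,"y":0,"z":0,"yaw":0},{"hand":-1,"x":0,"y":0,"z":0,"yaw":0}])

```text
clock: 15.4
eef_pos: [618.6, 124.8, 4.9]
eef_rot: [-3.141, 0.0, 1.355]
wrist_force: [-0.6, -0.5, -0.3]
finger_gap: 0.3
finger_force: 0.0
```

arm_command(targets=[{"hand":-1,"x":0,"y":0,"z":-0.02,"yaw":0},{"hand":-1,"x":0,"y":0,"z":-0.03,"yaw":0},{"hand":-1,"x":0,"y":0,"z":-0.04,"yaw":0},{"hand":-1,"x":0,"y":0,"z":-0.04,"yaw":0},{"hand":-1,"x":0,"y":0,"z":-0.04,"yaw":0},{"hand":-1,"x":0.03,"y":-0.03,"z":0,"yaw":0},{"hand":-1,"x":0.03,"y":-0.03,"z":0,"yaw":0},{"hand":-1,"x":0.03,"y":-0.03,"z":0,"yaw":0},{"hand":-1,"x":0.03,"y":-0.03,"z":0,"yaw":0},{"hand":-1,"x":0,"y":0,"z":0,"yaw":0}])

```text
clock: 16.4
eef_pos: [524.4, 271.4, 175.5]
eef_rot: [-3.141, -0.001, 1.359]
wrist_force: [0.3, -0.4, 0.3]
finger_gap: 0.1
finger_force: 0.0
```

```bash
python3 -c "
from h import *;see()
a=camera('side')[170:350,190:420,::-1];b=camera('top')[170:310,220:380,::-1]
a=cv2.resize(a,(400,313));b=cv2.resize(b,(357,313));cv2.imwrite('pics/end.png',np.hstack([a,b]))"
```

```text
[-24.8 205.6] [524.4 271.4 175.5] [ 0.3 -0.4  0.3] 16.4
top [338. 207.] 90 deck [145.5 -85.3] trough [149.3 -85.3]
top [275. 207.] 62 deck [110.8  79.5] trough [113.8  83.2]
top [301. 214.] 52 deck [107.7   7.4] trough [110.7   9.5]
side [295. 225.] 79 deck [125.1 -62.2] trough [154.3 -93.5]
side [276. 246.] 117 deck [102.3  20.7] trough [130.4  -6.5]
side [250. 262.] 90 deck [103.4  93.7] trough [131.5  70.2]
```

View pics/end.png

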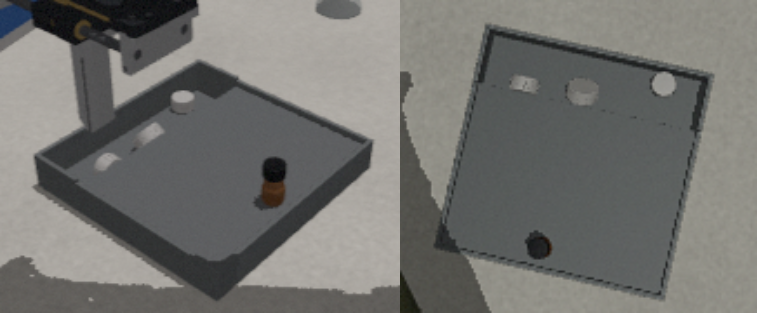

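The last picture shows all three caps in the trough: small one flat at (663,84), the medium and large resting tilted at (524,84) and (582,91). Both views put the tilted ones at x of about 110–117 mm and below deck level. The vial is where it was, and the arm is clear. I'll hand in.

```bash
python3 -c "
from cell import manip
print(manip.sign_off())"
```

```text
the job is handed in; nothing more can be done
None
```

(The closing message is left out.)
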